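Nudge the priority sample canister up to the pick-up stop

ROBOT

A 7-joint arm with a two-finger parallel gripper is mounted at the origin on the work surface. World frame = base frame: x ahead of the robot, y to its left, z up, the work surface at z = 0. Lengths are in m, angles in rad, forces in N, time in s.
With the tool pointing down it reaches from about 0.4 to 0.85 m from the base axis. Payload 10.4 kg.
Tool frame: the origin (TCP) lies midway between the tips of the shut fingers; the grasp point (between the pads) lies 19 mm behind it; z points along the fingers, y is the line along which they close (so a half turn about z gives the same grasp; the last joint's range is limited). The gripper opens to 87 mm and grips with 3 to 60 N. Pads are 19 mm wide; open, the fingers measure 117 mm over their backs; the gripper's body (75 mm by 190 mm) begins 51 mm behind the grasp point.
Start: joints at [1.188, 0.332, -0.065, 1.46, 0.022, 1.35, -0.088], TCP at [0.22, -0.585, 0.223] pointing down, gripper open.
Joint ranges: [-2.6, 2.6], [-0.5, 2.12], [-1.47, 1.34], [0.16, 2.42], [-1.27, 4.41], [0.06, 2.06], [-2.6, 2.6]. Speed limits (rad/s): [2.22, 2.22, 2.79, 2.79, 3.14, 3.14, 3.14].

INTERFACE

Orientations are given as a unit quaternion [x, y, z, w].
In Python, from bench import r gives the robot as it stands.
- The arm moves only by the tool arm_command, never from a script. Its argument "moves" is one flat list of numbers, 4 for each row, row after row: the shift along the tool's x, y, z in cm, then the turn about the tool's z in degrees. A call has 1 to 12 rows; each row shifts and turns the commanded pose from where the row before left it, along the tool's axes as they then stand; what a row does not reach is not made up. A row lasts 1/12 s, in which the tool goes at most 41.7 mm and 7.16 degrees, less where a joint would pass 70% of its speed; a pose out of reach is approached as far as the arm can. A call with a gripper value outside its range is refused whole. "fingers" is the opening in per cent of the stroke, from 0 (shut) to 100 (fully open), set as the call begins (left out, the last holds). The fingers move at their own pace and stop on an object; "squeeze" is the grip in N (left out, the last holds). Time passes only in rows, so rows that do not move let the fingers close. It gives the time, the measured TCP pose, the force, the opening and the grip force at its end, in the units of the state.
- r.read_state(): the state, without advancing time (a new reading comes with each control period).
- r.camera(name): name is "side" or "top"; returns the picture (400x640x3 uint8, red, green, blue); there is no depth.
- r.camera_info(name): a dict with "fx", "fy", "cx", "cy" (pixels), "origin" and "attitude" of the camera in the world. Camera axes: x right, y up, looking along -z (the intrinsics and any distortion apply to the point x, -y, -z); pixel columns grow to the right and rows downward; lengths in m; the calibration is good to about 2 mm. A picture is of the moment at which its call begins. camera_info takes no time and is no camera call.
- r.close_job(): hands the job in; it is judged then, once.
The state is a dict: "time": time; "joint_positions": joint angles; "joint_vel": joint speeds; "joint_torque": joint torques, N m; "ee_pos": TCP position; "eef_rot": TCP orientation; "ft_force": force on the tool from outside, world axes, zero at the start; "torque": the same for the moment, N m; "width": finger opening in m; "grip_force": force on a finger pad.
Only numpy, scipy, OpenCV 4.12 (cv2) and the standard library are available. Lean on these libraries where they do the work, as an engineer would, in place of code of your own. Each camera call takes 0.05 s, during which the arm holds its last target. There are 200 camera calls.

TASK

The sample canisters lie on their sides at the low end of a sloped two-lane rack. With the fingertips, gently push the red-banded canister up its lane and over the crest, so that it comes to rest against the black end stop and cannot roll back. Only push it, never grip, lift or fling it, and leave the blue-banded canister and everything else as they are.

Things in the scene. Friction and masses are not known exactly. Their poses are not given: they have to be found in the camera images.
- rack: Fixed two-lane sloped rack, 310 long x 150 wide x 68 mm high, aluminium floor, blue rails. Origin: centre of its underside, on the work surface. +x points uphill along the lanes, y across, z up. Lanes centred on y = +36 and -36 mm, each 66 mm wide between 6 mm rails that rise 12 mm above the floor. Floor: straight from point ramp_low up to point crest, then straight down to the end stop.
- low_lip (a point): Mid top of the blue lip across the low end of both lanes: rack x = -151, y = 0, z = 28 mm. The lip is 6 mm thick and rises only 8 mm above the floor, so fingers can reach in over it behind a canister; downhill of it the surface is free. Axes as the rack's.
- ramp_low (a point): Low end of the rising floor: rack x = -150, y = 0, z = 20 mm (height of the floor's top side). Its x axis runs up along the floor (slope 6.8 degrees), z is square to the floor. A canister lying on the ramp has its centre at 22 mm along this z.
- crest (a point): Crest of the floor, the same in both lanes: rack x = +75, y = 0, floor height z = 47 mm (the middle rail covers y = 0). From here the floor falls to 37.6 mm at the end stop, x = +142 mm. Axes as the rack's.
- stop_face (a point): Point on the black end stop across the uphill end of both lanes, on its face that looks downhill: rack x = +142, y = 0, z = 60 mm. The stop's top is at z = 68 mm. Axes as the rack's. A canister resting against the stop has its centre 22 mm downhill of this face (rack x = +120, z about 63 mm).
- red_canister: Loose white canister with red lid and band: a cylinder, diameter 44, length 60 mm, about 90 g, lying on its side across its lane (own y axis along the rack's y). Origin at its centre. Starts against the low lip (rack x about -133, z about 44 mm) in either lane. Rolls freely: back down if let go before the crest; past the crest it rolls on to the stop.
- blue_canister: The same canister with blue lid and band, in the other lane at the low end. Origin at its centre. To be left alone.
- kit_box: Loose white test-kit carton with a blue top, 100 x 60 x 40 mm high, standing beside the rack (its -y side). Origin: centre of underside.
- sanitiser: Loose bottle of diameter 60 mm, 150 mm high, standing beyond the rack's uphill end. Origin: centre of underside.
- tape_roll: Loose yellow tape roll lying flat, outside diameter 80 mm, 30 mm high, beside the rack (its +y side). Origin: centre of underside.
Mind the look-alikes: they are no part of the job. What is shaped like the red_canister but orange or turquoise is not meant.

How it is judged:
By the outcome, as a careful person would: the job done as asked, in the order asked, and still so for the second after the job is handed in, with the robot touching nothing.
It also fails if it takes over 43 s, if anything falls off the work surface, if the arm or the gripper's body presses on something with over 40 N, if the wrist force passes 120 N, or if a joint passes its speed limit or range.

## Working session

There is one attempt and no reset: what is moved stays moved. The work goes in short steps, Python scripts to look and compute and a tool call to move; the robot and the scene stay as the last step left them, time stands still between calls to the robot, and variables do not carry over. Pictures are saved under pics/ and viewed, at most 10 in all, crops included, and the job is handed in when it is done.

Besides the shell and the picture viewer there is one more tool, called after "Request:" as name(argument=value, ...), one argument or row to a line, values as JSON. arm_command: Moves the arm, as the interface text tells. Its arguments: {"type":"object","properties":{"moves":{"type":"array"},"fingers":{"type":"number"},"squeeze":{"type":"number"}},"required":["moves"]}

```bash
mkdir -p pics
python3 - <<'E'
from bench import r
import cv2
for n in("side","top"):
    cv2.imwrite(f"pics/{n}0.png",r.camera(n)[:,:,::-1]); print(n,r.camera_info(n))
s=r.read_state(); print(s["time"],s["ee_pos"],s["eef_rot"])
E
```

```text
side {'fx': 520.0495177362757, 'fy': 520.0495177362757, 'cx': 327.5342759374435, 'cy': 208.00166088691395, 'origin': array([0.52538626, 1.06873088, 0.72320619]), 'attitude': array([-0.01040109,  0.46809848,  0.88314871, -0.02870505])}
top {'fx': 404.5514985902548, 'fy': 404.5514985902548, 'cx': 314.64739753625884, 'cy': 203.68534069017352, 'origin': array([0.49922068, 0.08933299, 0.81346079]), 'attitude': array([ 0.02021132, -0.03018017, -0.69664741,  0.71649358])}
0.1 [ 0.21990803 -0.58464948  0.22181271] [ 9.83861865e-01  1.78928454e-01 -1.49384274e-04 -6.45045990e-04]
```

View pics/top0.png

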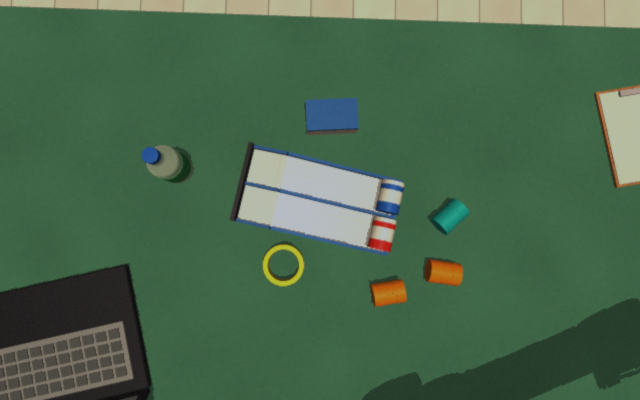

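View pics/side0.png

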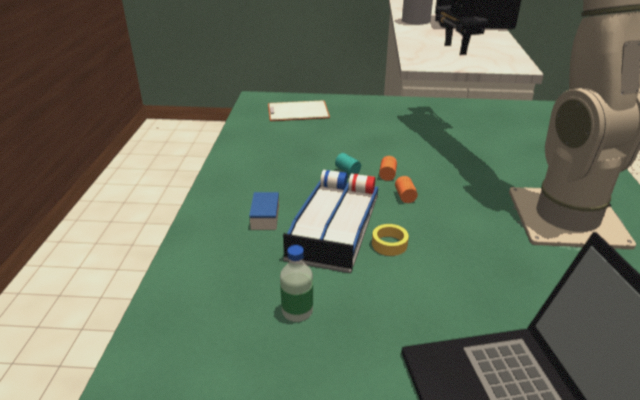

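Candidates: white with red band and lid at top (383,233) / side (362,183); orange ones at top (389,292) and (444,272); turquoise at (450,215). The red-banded one on the rack is meant, since it is white, has a red lid, and lies in a lane. I'll confirm in an enlarged crop.

Run:
```python
import cv2,numpy as np
a=cv2.imread("pics/top0.png")[135:265,225:425];b=cv2.imread("pics/side0.png")[160:280,270:400]
a=cv2.resize(a,None,fx=4,fy=4,interpolation=cv2.INTER_CUBIC)
cv2.imwrite("pics/topc.png",a)
b=cv2.resize(b,None,fx=5,fy=5,interpolation=cv2.INTER_CUBIC)
cv2.imwrite("pics/sidec.png",b)
```

```text
(no output)
```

View pics/topc.png

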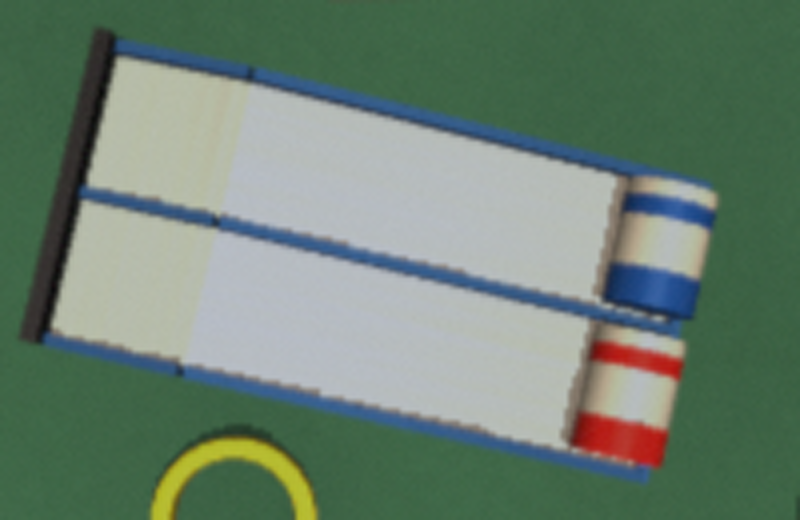

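View pics/sidec.png

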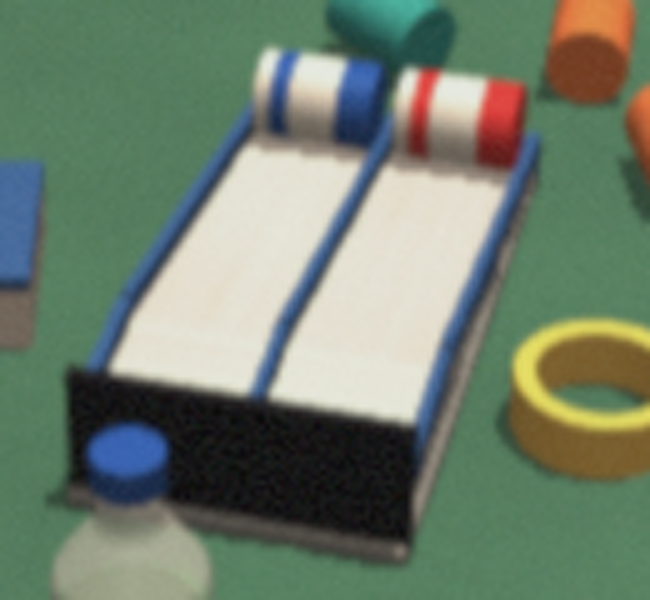

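The crops confirm it. The red-banded canister is in the lane nearer the robot, top crop centre (632,393) and side crop (460,117), against the low lip. Next I fit the rack pose from both views.

```bash
cat > h.py <<'E'
from bench import r
import numpy as np
from scipy.spatial.transform import Rotation as R
from scipy.optimize import least_squares
C={n:r.camera_info(n) for n in("side","top")}
def proj(n,P):
    c=C[n];p=R.from_quat(c["attitude"]).inv().apply(np.atleast_2d(P)-c["origin"])
    return np.c_[c["cx"]+c["fx"]*p[:,0]/-p[:,2],c["cy"]-c["fy"]*p[:,1]/-p[:,2]]
def tri(u):  # dict view->pixel
    return least_squares(lambda P:np.r_[tuple((proj(n,P)[0]-u[n]) for n in u)],[.5,0,.05]).x
E
python3 - <<'E'
from h import *
T=(np.array([[250,72],[217,221],[180,371],[648,476],[682,325]])+.5)/4-.5+[225,135]
TP=np.array([[75,-72,59],[75,0,59],[75,72,59],[-154,72,31],[-154,0,31]])/1e3
S=(np.array([[125,300],[283,325],[452,335],[68,370],[418,425],[405,555]])+.5)/5-.5+[270,160]
SP=np.array([[75,-72,59],[75,0,59],[75,72,59],[146,-75,68],[146,75,68],[155,75,0]])/1e3
W=lambda q,P:R.from_euler("z",q[3]).apply(P)+q[:3]
f=lambda q:np.r_[(proj("top",W(q,TP))-T).ravel(),(proj("side",W(q,SP))-S).ravel()]
s=least_squares(f,[.5,.1,0,1.4],loss="soft_l1");q=s.x
print(q,np.degrees(q[3]));print(f(q).reshape(-1,2).round(1))
c=tri({"top":(np.array([632,393])+.5)/4-.5+[225,135],"side":(np.array([460,117])+.5)/5-.5+[270,160]})
print("can",c,R.from_euler("z",-q[3]).apply(c-q[:3]))
for p in([-133,36,44],[120,36,63],[-190,36,150],[75,36,47]):print(p,W(q,np.array(p)/1e3))
a=R.from_quat(r.read_state()["eef_rot"]);print(a.as_matrix().round(3))
E
```

```text
[ 0.56377901  0.07410152 -0.00165944  1.38098599] 79.12466855669254
[[-0.1 -0.1]
 [-0.3 -0.3]
 [ 0.4 -0.3]
 [ 0.5 -0.7]
 [-0.5  0.7]
 [ 0.3 -1.5]
 [ 0.2 -1.5]
 [-1.3  1.5]
 [ 0.2 -0.3]
 [ 0.2  0.2]
 [ 0.7  2.3]]
can [ 0.5021068  -0.05197097  0.04169513] [-0.13544409  0.03677815  0.04335456]
[-133, 36, 44] [ 0.50333211 -0.04971759  0.04234056]
[120, 36, 63] [0.55106629 0.19873854 0.06134056]
[-190, 36, 150] [ 0.49257777 -0.10569387  0.14834056]
[75, 36, 47] [0.54257602 0.15454674 0.04534056]
[[ 0.936  0.352 -0.001]
 [ 0.352 -0.936  0.001]
 [-0.    -0.001 -1.   ]]
```

Request:
arm_command(
  moves=[0, 0, 0, -5.85, 0, 0, 0, -5.85, 0, 0, 0, -5.85, 0, 0, 0, -5.85, 0, 0, 0, -5.85, 0, 0, 0, -5.85, 0, 0, 0, -5.85, 0, 0, 0, -5.85, 0, 0, 0, -5.85, 0, 0, 0, -5.85],
  fingers=23,
)

```text
time: 0.93
ee_pos: [0.22, -0.5848, 0.2221]
eef_rot: [0.769, 0.639, 0.0, -0.0]
ft_force: [0.2, 0.2, -0.2]
width: 0.0282
grip_force: 0.0
```

Request:
arm_command(
  moves=[2.5, 0.8, 0, 0, 2.5, 0.8, 0, 0, 2.5, 0.8, 0, 0, 2.5, 0.8, 0, 0, 2.5, 0.8, 0, 0, 2.5, 0.8, 0, 0, 2.5, 0.8, 0, 0, 2.5, 0.8, 0, 0, 2.5, 0.8, 0, 0, 2.5, 0.8, 0, 0, 2.5, 0.8, 0, 0, 0, 0, 0, 0],
)

```text
time: 1.93
ee_pos: [0.3612, -0.3268, 0.2226]
eef_rot: [0.769, 0.639, 0.001, -0.0]
ft_force: [1.3, 0.5, 0.1]
width: 0.0201
grip_force: 0.0
```

Request:
arm_command(
  moves=[2.5, 1, 0.7, 0, 2.5, 1, 0.7, 0, 2.5, 1, 0.7, 0, 2.5, 1, 0.7, 0, 2.5, 1, 0.7, 0, 2.5, 1, 0.7, 0, 2.5, 1, 0.7, 0, 2.5, 1, 0.7, 0, 2.5, 1, 0.7, 0, 0, 0, 0, 0, 0, 0, 0, 0],
)

```text
time: 2.85
ee_pos: [0.4893, -0.1264, 0.1589]
eef_rot: [0.77, 0.638, -0.0, -0.001]
ft_force: [-0.3, -0.3, -0.2]
width: 0.0203
grip_force: 0.0
```

```bash
cat >> h.py <<'E'
Q=np.array([.56378,.07410,-.00166,1.38099])
def rk():
    s=r.read_state();p=R.from_euler("z",-Q[3]).apply(s["ee_pos"]-Q[:3])
    m=(R.from_euler("z",-Q[3])*R.from_quat(s["eef_rot"])).as_matrix()
    print("t",s["time"],"rack mm",(p*1e3).round(1),"yaw",np.degrees(np.arctan2(m[1,0],m[0,0])).round(2),"z",m[:,2].round(3),"F",s["ft_force"].round(1),"w",s["width"])
E
python3 -c "from h import *;rk()"
```

```text
t 2.85 rack mm [-211.    35.3  160.6] yaw 0.16 z [ 0.001  0.001 -1.   ] F [-0.3 -0.3 -0.2] w 0.02027725667829044
```

Request:
arm_command(
  moves=[1, 0, 0, 0, 1, 0, 0, 0, 0, 0, 1.5, 0, 0, 0, 2, 0, 0, 0, 2, 0, 0, 0, 2, 0, 0, 0, 2, 0, 0, 0, 1.5, 0, 0, 0, 1.3, 0, 0, 0, 0, 0, 0, 0, 0, 0],
)

```text
time: 3.77
ee_pos: [0.4928, -0.1078, 0.0366]
eef_rot: [0.771, 0.637, -0.0, -0.0]
ft_force: [0.4, -0.2, -0.1]
width: 0.0199
grip_force: 0.0
```

Run:
```python
from h import *
import cv2
rk()
a=cv2.resize(r.camera("top")[150:270,320:480],None,fx=3,fy=3);b=cv2.resize(r.camera("side")[100:220,300:420],None,fx=3,fy=3)
cv2.imwrite("pics/c1.png",np.hstack([a[:360,:420],b])[:,:,::-1])
```

```text
t 3.7667 rack mm [-192.1   35.4   38.3] yaw -0.03 z [ 0.     0.001 -1.   ] F [ 0.4 -0.2 -0.1] w 0.01986140504705446
```

View pics/c1.png

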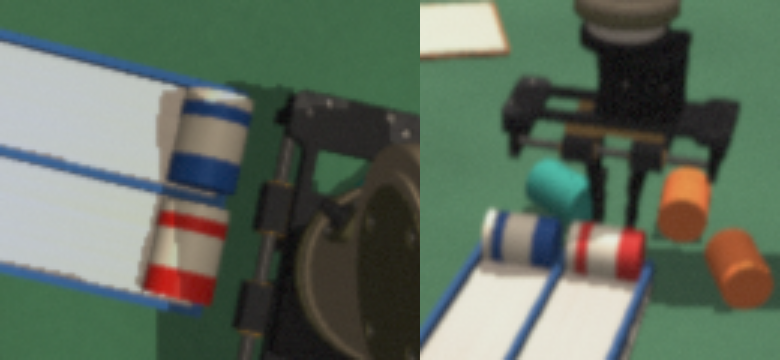

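The crop shows both canisters untouched. The fingers are down behind the red one (side-crop tips near (600,215) and (632,222)), between the turquoise and orange pieces. I'll check lateral alignment by projection.

Run:
```python
from h import *
s=r.read_state();m=R.from_quat(s["eef_rot"]).as_matrix()
for d in(-.0175,.0175):
    print("tip side crop",(proj("side",s["ee_pos"]+m[:,1]*d)-[300,100])*3)
for h in(.07,.1):print("top crop at h",h,(proj("top",s["ee_pos"]-m[:,2]*h)-[320,150])*3)
print((proj("top",[.5021,-.052,.0417])-[320,150])*3,(proj("side",[.5021,-.052,.0417])-[300,100])*3)
```

```text
tip side crop [[213.99014106 222.48992308]]
tip side crop [[174.40213163 217.09324754]]
top crop at h 0.07 [[304.39740423 266.53010889]]
top crop at h 0.1 [[319.36381767 267.44605058]]
[[187.89856113 249.06870739]] [[184.23988759 248.94164158]]
```

Request:
arm_command(
  moves=[0.3, 0, 0, 0, 0.3, 0, 0, 0, 0.3, 0, 0, 0, 0.3, 0, 0, 0, 0.3, 0, 0, 0, 0.3, 0, 0, 0, 0.3, 0, 0, 0, 0.3, 0, 0, 0, 0.3, 0, -0.04, 0, 0.3, 0, -0.04, 0, 0.3, 0, -0.04, 0, 0.3, 0, -0.04, 0],
)

```text
time: 4.87
ee_pos: [0.5, -0.0725, 0.0382]
eef_rot: [0.771, 0.637, -0.0, 0.0]
ft_force: [-0.3, -1.0, -0.1]
width: 0.0198
grip_force: 0.4
```

Request:
arm_command(
  moves=[0.3, 0, -0.04, 0, 0.3, 0, -0.04, 0, 0.3, 0, -0.04, 0, 0.3, 0, -0.04, 0, 0.3, 0, -0.04, 0, 0.3, 0, -0.04, 0, 0.3, 0, -0.04, 0, 0.3, 0, -0.04, 0, 0.3, 0, -0.04, 0, 0.3, 0, -0.04, 0, 0.3, 0, -0.04, 0, 0.3, 0, -0.04, 0],
)

```text
time: 5.87
ee_pos: [0.5067, -0.037, 0.043]
eef_rot: [0.771, 0.637, 0.0, 0.0]
ft_force: [-0.5, -0.6, 0.0]
width: 0.0201
grip_force: 0.4
```

Run:
```python
from h import *
import cv2
rk()
a=cv2.resize(r.camera("top")[135:265,225:425],None,fx=2,fy=2);b=cv2.resize(r.camera("side")[140:270,270:400],None,fx=2,fy=2)
cv2.imwrite("pics/c2.png",np.hstack([a,b])[:,:,::-1])
```

```text
t 5.8667 rack mm [-119.8   35.1   44.7] yaw -0.01 z [-0. -0. -1.] F [-0.5 -0.6  0. ] w 0.020127582665526292
```

View pics/c2.png

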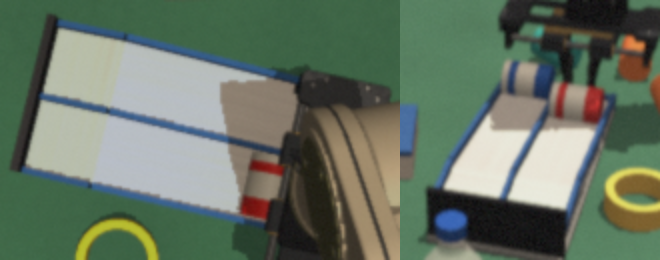

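The red canister (side crop (578,103)) is rolling squarely ahead of the fingers, and the blue one is unmoved. I'll keep pushing.

Request:
arm_command(
  moves=[0.4, 0, -0.05, 0, 0.4, 0, -0.05, 0, 0.4, 0, -0.05, 0, 0.4, 0, -0.05, 0, 0.4, 0, -0.05, 0, 0.4, 0, -0.05, 0, 0.4, 0, -0.05, 0, 0.4, 0, -0.05, 0, 0.4, 0, -0.05, 0, 0.4, 0, -0.05, 0, 0.4, 0, -0.05, 0, 0.4, 0, -0.05, 0],
)

```text
time: 6.97
ee_pos: [0.5158, 0.0103, 0.049]
eef_rot: [0.771, 0.637, -0.0, 0.0]
ft_force: [-0.2, -0.4, -0.4]
width: 0.0201
grip_force: 0.4
```

Request:
arm_command(
  moves=[0.4, 0, -0.05, 0, 0.4, 0, -0.05, 0, 0.4, 0, -0.05, 0, 0.4, 0, -0.05, 0, 0.4, 0, -0.05, 0, 0.4, 0, -0.05, 0, 0.4, 0, -0.05, 0, 0.4, 0, -0.05, 0, 0.4, 0, -0.05, 0, 0.4, 0, -0.05, 0, 0.4, 0, -0.05, 0, 0.4, 0, -0.05, 0],
)

```text
time: 7.97
ee_pos: [0.5249, 0.0574, 0.055]
eef_rot: [0.771, 0.637, -0.0, 0.0]
ft_force: [0.3, -1.5, 0.3]
width: 0.0201
grip_force: 0.4
```

Request:
arm_command(
  moves=[0.4, 0, -0.05, 0, 0.4, 0, -0.05, 0, 0.4, 0, -0.05, 0, 0.4, 0, -0.05, 0, 0.4, 0, -0.05, 0, 0.4, 0, -0.05, 0, 0.4, 0, -0.05, 0, 0.4, 0, -0.05, 0, 0.4, 0, -0.05, 0, 0.4, 0, -0.05, 0, 0.4, 0, -0.05, 0, 0.4, 0, -0.05, 0],
)

```text
time: 8.97
ee_pos: [0.5339, 0.1046, 0.061]
eef_rot: [0.771, 0.637, -0.0, 0.0]
ft_force: [-0.3, -1.8, -0.8]
width: 0.0202
grip_force: 0.4
```

Run:
```python
from h import *
import cv2
rk()
a=cv2.resize(r.camera("top")[135:265,225:425],None,fx=2,fy=2);b=cv2.resize(r.camera("side")[140:270,270:400],None,fx=2,fy=2)
cv2.imwrite("pics/c3.png",np.hstack([a,b])[:,:,::-1])
```

```text
t 8.9667 rack mm [24.3 35.  62.7] yaw -0.01 z [-0. -0. -1.] F [-0.3 -1.8 -0.8] w 0.02019025086289124
```

View pics/c3.png

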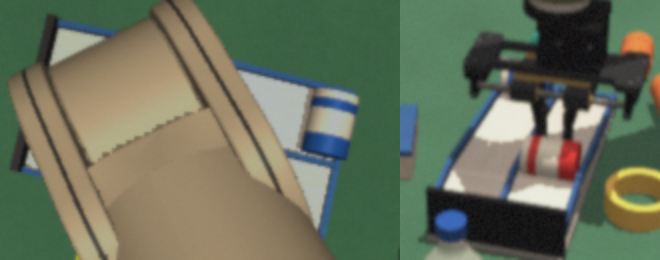

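The canister (side crop (553,157)) is just short of the crest, still square. I'll ease it over slowly and hold the fingers behind it.

Request:
arm_command(
  moves=[0.3, 0, -0.03, 0, 0.3, 0, -0.03, 0, 0.2, 0, 0, 0, 0.2, 0, 0, 0, 0.2, 0, 0, 0, 0.2, 0, 0, 0, 0.2, 0, 0, 0, 0.2, 0, 0, 0, 0.2, 0, 0, 0, 0.2, 0, 0, 0, 0.2, 0, 0, 0, 0.2, 0, 0, 0],
)

```text
time: 10.07
ee_pos: [0.5388, 0.13, 0.0615]
eef_rot: [0.771, 0.637, 0.0, -0.0]
ft_force: [0.1, 0.1, -0.5]
width: 0.02
grip_force: 0.0
```

Request:
arm_command(
  moves=[0.2, 0, 0, 0, 0.2, 0, 0, 0, 0.2, 0, 0, 0, 0.2, 0, 0, 0, 0.2, 0, 0, 0, 0, 0, 0, 0, 0, 0, 0, 0, 0, 0, 0, 0, 0, 0, 0, 0, 0, 0, 0, 0, 0, 0, 0, 0, 0, 0, 0, 0],
)

```text
time: 11.07
ee_pos: [0.5407, 0.1394, 0.0615]
eef_rot: [0.771, 0.637, -0.0, 0.0]
ft_force: [0.1, 0.2, 0.7]
width: 0.0199
grip_force: 0.0
```

Run:
```python
from h import *
import cv2
rk()
b=cv2.resize(r.camera("side")[140:270,270:400],None,fx=4,fy=4)
cv2.imwrite("pics/c4.png",b[:,:,::-1])
```

```text
t 11.0667 rack mm [59.8 35.  63.2] yaw -0.01 z [-0. -0. -1.] F [0.1 0.2 0.7] w 0.019875660794314725
```

View pics/c4.png

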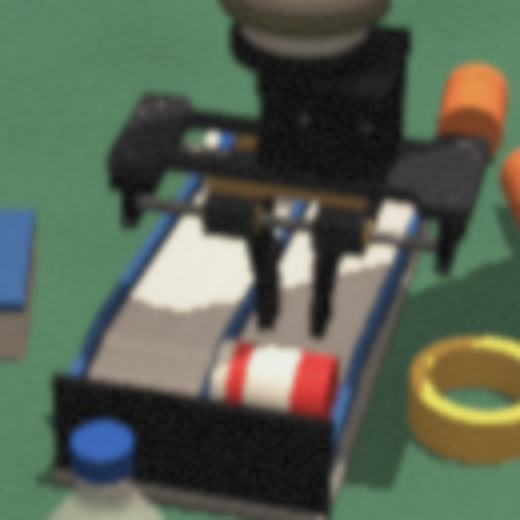

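The canister lies against the stop (crop (277,380)), with the fingers clear behind it. I'll retreat straight up and away for a final check.

Request:
arm_command(
  moves=[-0.3, 0, -1, 0, -0.3, 0, -1.5, 0, 0, 0, -2, 0, 0, 0, -2, 0, 0, 0, -2, 0, 0, 0, -2, 0, 0, 0, -2, 0, 0, 0, -2, 0, 0, 0, -1.5, 0, 0, 0, 0, 0],
)

```text
time: 11.95
ee_pos: [0.5408, 0.1342, 0.2256]
eef_rot: [0.771, 0.637, 0.002, 0.001]
ft_force: [0.1, -0.8, 0.4]
width: 0.0203
grip_force: 0.0
```

Request:
arm_command(
  moves=[-2, 0, 0, 0, -3, 0, 0, 0, -3, 0, 0, 0, -3, 0, 0, 0, -3, 0, 0, 0, -3, 0, 0, 0, -3, 0, 0, 0, -3, 0, 0, 0, -3, 0, 0, 0, -2, 0, 0, 0, 0, 0, 0, 0, 0, 0, 0, 0],
)

```text
time: 12.95
ee_pos: [0.4861, -0.1423, 0.2213]
eef_rot: [0.772, 0.636, -0.0, -0.0]
ft_force: [-0.1, 0.4, -0.9]
width: 0.0203
grip_force: 0.0
```

Run:
```python
from h import *
import cv2
rk()
a=cv2.resize(r.camera("top")[90:310,130:480],None,fx=1.2,fy=1.2);b=cv2.resize(r.camera("side")[130:350,240:420],None,fx=1.2,fy=1.2)
cv2.imwrite("pics/c5.png",np.hstack([a,b])[:,:,::-1])
W=lambda P:R.from_euler("z",Q[3]).apply(P)+Q[:3]
P=W(np.array([.120,.036,.063]));print((proj("top",P)-[130,90])*1.2,(proj("side",P)-[240,130])*1.2+[420,0])
```

```text
t 12.95 rack mm [-227.2   35.5  223. ] yaw -0.14 z [ 0.  0. -1.] F [-0.1  0.4 -0.9] w 0.020343428489806557
[[144.622689   135.51438024]] [[537.23031023 127.48782507]]
```

View pics/c5.png

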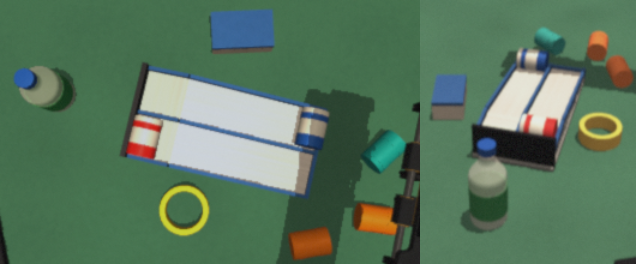

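The red canister rests at the stop at (145,138), against a predicted (145,136). The blue canister and everything else are unmoved.

```bash
python3 -c "from bench import r;print(r.close_job())"
```

```text
the job is handed in; nothing more can be done
None
```

The red-banded canister was pushed over the crest and rests against the black end stop, with the blue-banded canister and everything else left in place; the job is handed in after about 13 s of robot time.

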